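# Pin the bush jig shut and keep it pressed

### The arm

A 7-joint arm with a two-finger parallel gripper is mounted at the origin on the work surface. World frame = base frame: x ahead of the robot, y to its left, z up, the work surface at z = 0. Lengths are in m, angles in rad, forces in N, time in s.
With the tool pointing down it reaches from about 0.425 to 0.925 m from the base axis. Payload 6.8 kg.
Tool frame: the origin (TCP) lies on the centre line of the jaws, within the pads' length; the fingertips stand 25 mm ahead of it and the grasp point (between the pads) lies 6 mm ahead of it; x points along the fingers, z is the direction in which the jaws open and shut, and the axes are right-handed (so a half turn about x gives the same grasp; the last joint's range is limited). The gripper opens to 85 mm and grips with 20 to 120 N. Pads are 22 mm wide; open, the fingers measure 114 mm over their backs; the gripper's body (76 mm by 85 mm) begins 54 mm behind the grasp point. The pads swing forward as they close: fully open they stand 13 mm farther back than shut.
Start: joints at [-1.252, 0.477, 0.022, 1.555, -0.011, 1.109, -0.083], TCP at [0.279, 0.614, 0.256] pointing down, gripper open.
Joint ranges: [-2.96, 2.96], [-0.34, 2.1], [-1.41, 1.46], [0.24, 2.44], [-1.37, 4.51], [0.17, 1.92], [-2.96, 2.96]. Speed limits (rad/s): [2.39, 2.39, 3.14, 3.14, 3.14, 3.14, 3.14].

### API

Orientations are given as a unit quaternion [w, x, y, z].
In Python, from rig import arm, eyes, ticket, recognise, spot_point gives the robot as it stands.
- The arm moves only by the tool apply_moves, never from a script. Its arguments are lists of equal length, an entry for each row: "claw": the closure, from 0 (fully open) to 1 (shut); "offset": the shift along the tool's x, y, z in cm, a list of three; "yaw": the turn about the tool's x in degrees. In form: {"claw": [claw, ...], "offset": [[dx, dy, dz], ...], "yaw": [yaw, ...]}. A call has 1 to 20 rows; each row is the pose to reach, as a shift and turn from the pose measured when the call began, along the tool's axes at that moment; what a row does not reach only later rows make up. A row lasts 1/10 s, in which the tool goes at most 50 mm and 8.59 degrees, less where a joint would pass 70% of its speed; a pose out of reach is approached as far as the arm can. A call with a gripper value outside its range is refused whole. The fingers move at their own pace and stop on an object; "grip_force" is the grip in N (left out, the last holds). Time passes only in rows, so rows that repeat a pose let the fingers close. It gives the time, the measured TCP pose, the force and the opening at its end, in the units of the state.
- arm.sense(): the state, without advancing time (a new reading comes with each control period).
- eyes.grab_frame(name): name is "side" or "top" or "wrist"; returns a dict with "pixels" (400x640x3 uint8, red, green, blue), "intrinsics" (3x3 intrinsics, pixels), "origin" and "attitude" of the camera in the world; the wrist camera has in their place "tool_from_camera" (4x4, takes a point from camera to tool coordinates, whose origin is the TCP and whose axes are the tool frame's). Camera axes: x right, y up, looking along -z (the intrinsics and any distortion apply to the point x, -y, -z); pixel columns grow to the right and rows downward; lengths in m; the calibration is good to about 2 mm. A picture is of the moment at which its call begins: read the wrist's pose just before it. There is no depth.
- ticket.hand_in(): hands the job in, once; it reports no verdict.
Trained networks look in a picture, given as the dict that the camera call returned (one of the last four; its "shot" number tells which), for a name from the list of things; names that differ only in an ending like _2 or _b are one class to them, and where a whole thing is asked for, a point or a joint stands for the part that bears it (a point fixed in the world has none). Each returns a list of dicts, best first, with "score" (0 to 1); they miss things now and then, are a little off and sometimes report something else, mostly with a low value. They report only what shows in the picture. A call takes as long as a camera call. They do not tell look-alikes from the thing itself.
- recognise(label, picture): "point" ([x, y, z] in m, in the coordinates of the camera as it stood for that picture, good to about 4 mm: the middle of the surface that is visible of it).
- spot_point(label, picture): "point" ([x, y, z] in m, in the coordinates of the camera as it stood for that picture, good to about 4 mm: a listed point, or the origin of a listed thing).
The state is a dict: "time": time; "qpos": joint angles; "qvel": joint speeds; "joint_efforts": joint torques, N m; "position": TCP position; "eef_rot": TCP orientation; "wrist_force": force on the tool from outside, world axes, zero at the start; "moment": the same for the moment, N m; "gripper_width": opening from 0.0 (shut) to 1.0 (fully open).
Only numpy, scipy, OpenCV 4.12 (cv2) and the standard library are available. Lean on these libraries where they do the work, as an engineer would, in place of code of your own. Each camera call takes 0.05 s, during which the arm holds its last target.

### The job

Fold the lid of the clamshell bush jig down; then lift the slimmer of the two T-handled pins up off its two-pronged hook and push it down through the hole in the lid into the hole in the base, until its collar bears on the lid and presses the lid fully shut against its springs. Finish while still gripping the pin and holding the lid pressed shut with it, so that the swing bolts can be done up: do not let go. Leave the thick pin and the other things on the table where they are.

Things in the scene. Friction and masses are not known exactly. Their poses are not given: they have to be found in the camera images.
- lid (a joint): hinge angle of the jig's lid, rad: 0 shut, 1.57 upright (starts 1.4 to 1.8, stop at 1.85). The hinge is damped: above about 1.35 the lid stays where left; lower, it sinks slowly by its weight (0.6 kg) onto two sprung plungers and rests ajar at 0.04 to 0.08. Pressing it from there to 0 takes 8 to 12 N at the pin hole; it springs up when let go
- base_hole (a point): jig base: steel block bolted to the table, 155 x 110 mm, 45 mm high (8 mm high foot flanges and the swing bolts reach 120 mm sideways of its middle), turned up to 0.3 rad. This point: centre of the mouth of its pin hole in the flat top; hole 15 mm wide, down to the table. x points to the hinge, y along the hinge line, z up. Front face 25 mm to -x
- lid_hinge (a point): the middle of the lid's hinge line, 125 mm to +x of base_hole, 45 mm above the table, same axes as base_hole. The lid swings about the y axis through this point
- lid_handle (a point): middle of the lid's handle: a round steel bar 12 mm thick, parallel to the hinge line, 72 mm clear between its two posts, 40 mm beyond the lid's front edge; 190 mm from the hinge line. Shut: 52 mm above the table, 65 mm to -x of base_hole. Upright: the topmost part. Turns with the lid: y along the bar, x to the hinge, z out of the lid's outer face
- lid_hole (a point): centre of the mouth of the lid's pin hole in its outer face (the top when shut), 125 mm from the hinge line; 16 mm wide through the 14 mm thick front flange, right above base_hole when shut. Lid 110 mm wide; front edge 25 mm beyond the hole; 30 mm from the hole towards the hinge a housing stands 14 mm above this face. Turns with the lid, z out of its outer face
- pin_bar (a point): slimmer T-handled pin, steel, 0.25 kg, 106 mm long. This point: centre of its crossbar (90 mm long, 14 x 14 mm). y along the crossbar, z from tip to bar. Below the bar: neck 12 mm thick, 36 mm long; collar 30 mm wide, 6 mm thick (underside 49 mm below this point); shank 12 mm thick, 50 mm long, tapered tip. Starts hanging tip down, crossbar ends on the prongs
- pin_tip (a point): the middle of the tip of that pin's shank, 99 mm below pin_bar along the pin; same axes
- hook_mid (a point): the slim pin's hook, a stand fixed to the table. This point: midway between its two prongs, level with their upper edge, 124 mm above the table. Prongs: level rods 8 mm thick along this point's x, 46 mm clear between; from uprights 56 mm to +x (no higher than the prongs) to tips 38 mm to -x, turned up 10 mm. The pin's bar lies across them within 10 mm of this point. z up
- thick_pin_bar (a point): centre of the crossbar of the other T-handled pin, on a like hook: same length and crossbar, but shank 22 mm and collar 40 mm wide. Too thick for the jig: leave it
- bracket_a_mid (a point): a galvanised hinge bracket, two leaves at a right angle, 68 x 50 x 46 mm, lying on the table: leave it
- bracket_b_mid (a point): the other hinge bracket, alike: leave it
- shoe_horn_mid (a point): middle of a flat copper shoe horn with a chipped corner, 170 x 48 x 10 mm, lying on the table: leave it
- adapter_mid (a point): middle of a brass torque adapter standing on the table, 34 mm wide, 54 mm tall: leave it
Not all that is in view belongs to the job. Leave any red look-alike of the part that bears pin_bar alone.

How it is judged:
By the outcome, as a careful person would: the job done as asked, in the order asked, and still so for the second after the job is handed in, while the arm keeps its last pose, push and grip.
It also fails if it takes over 64 s, if anything falls off the work surface, if the arm or the gripper's body presses on something with over 40 N, if the wrist force passes 120 N, or if a joint passes its speed limit or range.

## Working session

There is one attempt and no reset: what is moved stays moved. The work goes in short steps, Python scripts to look and compute and a tool call to move; the robot and the scene stay as the last step left them, time stands still between calls to the robot, and variables do not carry over. Pictures are saved under pics/ and viewed, and the job is handed in when it is done.

Besides the shell and the picture viewer there is one more tool, called as name(argument=value, ...), one argument or row to a line, values as JSON. apply_moves: Moves the arm, as the interface text tells. Its arguments: {"type":"object","properties":{"claw":{"type":"array","items":{"type":"number"}},"offset":{"type":"array","items":{"type":"array","items":{"type":"number"}}},"yaw":{"type":"array","items":{"type":"number"}},"grip_force":{"type":"number"}},"required":["claw","offset","yaw"]}

```bash
ls; mkdir -p pics; cat > h.py <<'E'
import numpy as np, cv2
from scipy.spatial.transform import Rotation as R
from rig import arm, eyes, ticket, recognise, spot_point
def q2R(q): return R.from_quat([q[1],q[2],q[3],q[0]]).as_matrix()
def campose(f,s=None):
    if 'origin' in f:
        a=np.array(f['attitude'],float)
        return (q2R(a) if a.size==4 else a.reshape(3,3)), np.array(f['origin'])
    T=np.array(f['tool_from_camera']); Rt=q2R(s['eef_rot']); p=np.array(s['position'])
    return Rt@T[:3,:3], Rt@T[:3,3]+p
def snap(name,fn=None):
    s=arm.sense(); f=eyes.grab_frame(name)
    if fn: cv2.imwrite('pics/'+fn,cv2.cvtColor(np.array(f['pixels']),cv2.COLOR_RGB2BGR))
    f['_s']=s
    return f
def find(f,label,fn=spot_point,n=3):
    Rc,o=campose(f,f['_s']); K=np.array(f['intrinsics'])
    out=[]
    for d in fn(label,f)[:n]:
        p=np.array(d['point']); c=np.array([p[0],-p[1],-p[2]]); u=K@c/c[2]
        out.append((round(d['score'],2),np.round(Rc@p+o,4),np.round(u[:2])))
    return out
def proj(f,P):
    Rc,o=campose(f,f['_s']); p=Rc.T@(np.array(P)-o); K=np.array(f['intrinsics']); c=np.array([p[0],-p[1],-p[2]]); return (K@c/c[2])[:2]
def toolshift(s,P):
    return q2R(s['eef_rot']).T@(np.array(P)-np.array(s['position']))*100
E
python3 - <<'E'
from h import *
s=arm.sense(); print(s)
for n in ['side','top','wrist']:
    f=snap(n,n+'0.png'); print(n,{k:v for k,v in f.items() if k not in('pixels','_s')})
    for l in ['base_hole','lid_hinge','lid_handle','lid_hole','pin_bar','pin_tip','hook_mid','thick_pin_bar']:
        print(l,find(f,l))
E
```

```text
pics
{'time': 0.0, 'qpos': array([-1.25209992,  0.47779049,  0.02234919,  1.55647322, -0.01147436,
        1.10929316, -0.08311888]), 'qvel': array([-0.00010047, -0.00066827, -0.0006787 ,  0.00101929, -0.00264004,
        0.00243022, -0.00053911]), 'joint_efforts': array([-8.87003662e-04, -5.96474969e+01,  1.60752073e+00, -2.81189096e+01,
        1.24653368e-02,  9.65496758e-03,  1.29191335e-05]), 'position': array([0.27921386, 0.61393436, 0.25532312]), 'eef_rot': array([ 0.594036  , -0.38316745,  0.5950605 ,  0.38237016]), 'wrist_force': array([0.20494636, 0.1240593 , 0.29075062]), 'moment': array([-0.01808122, -0.03011338, -0.01289669]), 'gripper_width': 1.0013142206889811}
side {'intrinsics': array([[482.63829687,   0.        , 321.1056651 ],
       [  0.        , 482.63829687, 197.39035815],
       [  0.        ,   0.        ,   1.        ]]), 'origin': array([ 0.16385044, -0.70269292,  0.9435843 ]), 'attitude': array([ 0.89509396,  0.38759001, -0.0846324 , -0.20351446]), 'shot': 1}
base_hole [(0.9, array([ 0.5112, -0.0114,  0.0463]), array([330., 248.]))]
lid_hinge [(0.72, array
[... 2248 characters left out ...]
        , 346.37196848, 200.88728506],
       [  0.        ,   0.        ,   1.        ]]), 'tool_from_camera': array([[ 5.93047325e-04,  3.01775435e-01, -9.53378852e-01,
        -1.17196410e-01],
       [-1.84834869e-04,  9.53379036e-01,  3.01775378e-01,
         7.82129075e-02],
       [ 9.99999807e-01, -2.74942527e-06,  6.21177510e-04,
        -1.67849064e-04],
       [ 0.00000000e+00,  0.00000000e+00,  0.00000000e+00,
         1.00000000e+00]]), 'shot': 3}
base_hole []
lid_hinge []
lid_handle []
lid_hole []
pin_bar []
pin_tip [(0.93, array([ 0.3304,  0.332 , -0.0041]), array([130., 294.])), (0.7, array([4.754e-01, 4.792e-01, 2.000e-04]), array([286., 343.]))]
hook_mid []
thick_pin_bar []
```

View pics/side0.png

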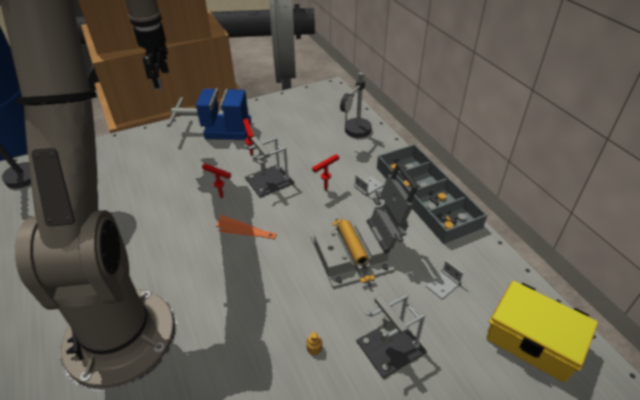

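View pics/top0.png

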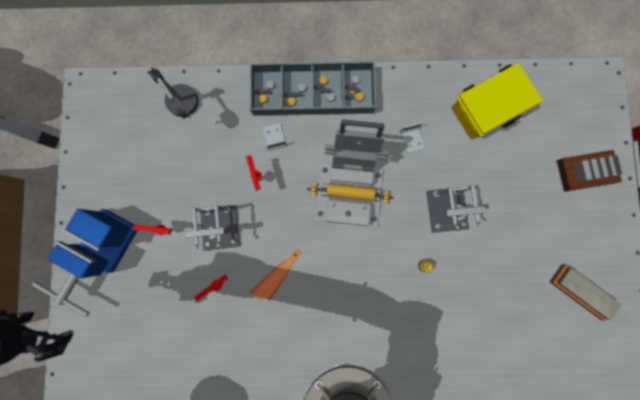

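View pics/wrist0.png

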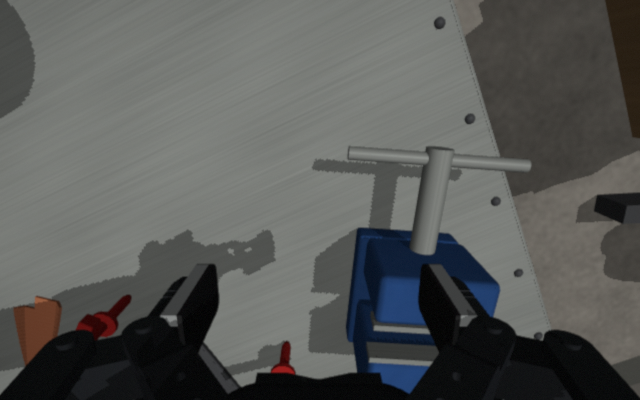

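```bash
python3 - <<'E'
import cv2,numpy as np
a=cv2.imread('pics/side0.png');b=cv2.imread('pics/top0.png')
def c(im,x,y,w,h,W,H):return cv2.resize(im[y:y+h,x:x+w],(W,H),interpolation=cv2.INTER_CUBIC)
o=np.vstack([np.hstack([c(a,225,120,80,60,400,300),c(a,350,290,80,60,400,300)]),np.hstack([c(b,180,195,80,60,400,300),c(b,420,175,80,60,400,300)])])
cv2.imwrite('pics/hooks.png',o)
cv2.imwrite('pics/jig.png',np.hstack([c(a,300,160,120,130,400,433),c(b,290,100,120,130,400,433)]))
E
```

```text
(no output)
```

View pics/hooks.png

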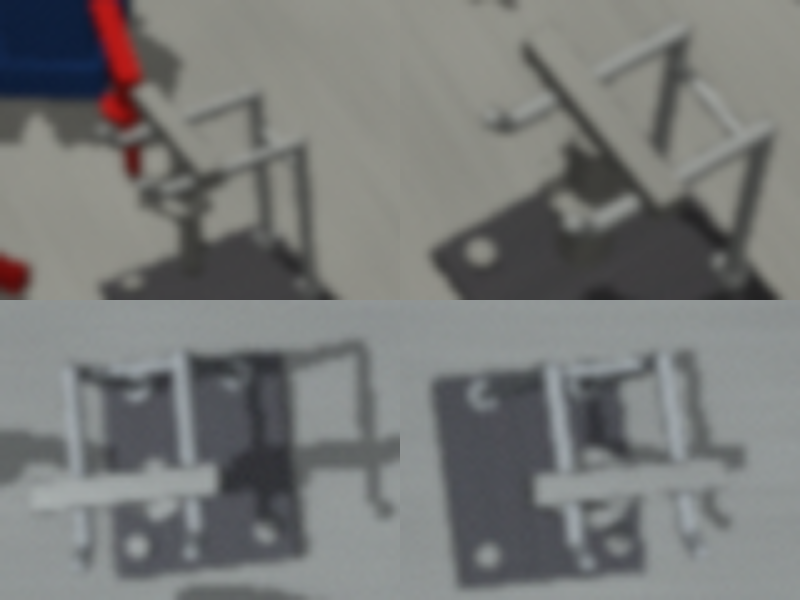

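View pics/jig.png

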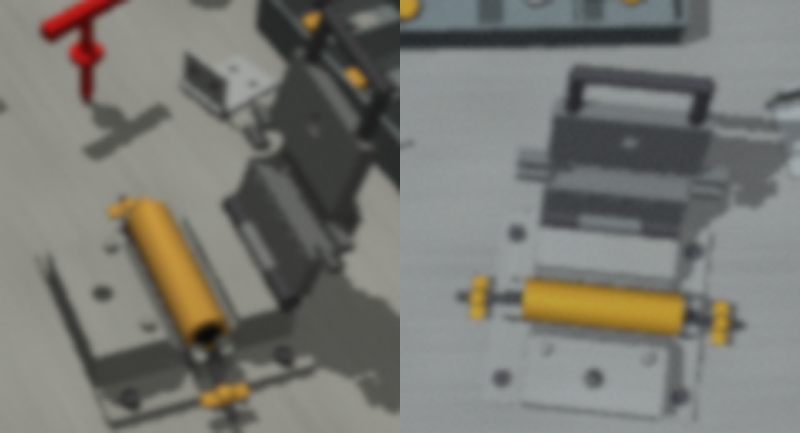

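Candidates: hanging steel pins at side px (261,147) and (390,315), and red look-alikes at (216,170), (327,162) and (250,130). The left one on the hook at (261,147) shows a thin neck and shank, and the right one looks thicker. I'll confirm with the wrist camera before grasping. The lid comes first.

```bash
cat >> h.py <<'E'
def plan(P,zdir_yaw,s=None):
    """shift (cm) and yaw (deg) options to reach P with tool z along world heading zdir_yaw"""
    s=s or arm.sense(); Rt=q2R(s['eef_rot'])
    d=Rt.T@np.array([np.cos(zdir_yaw),np.sin(zdir_yaw),0]); a=np.degrees(np.arctan2(-d[1],d[2]))
    print('pos',np.round(s['position'],4),'shift',np.round(toolshift(s,P),2),'yaw',round(a,1),'or',round((a+360)%360-180,1),'j7',round(s['qpos'][6],2), 'toolx',np.round(Rt[:,0],3),'z',np.round(Rt[:,2],3))
E
python3 - <<'E'
from h import *
plan([0.60,0.0,0.42],-0.096)
E
```

```text
pos [0.2794 0.6145 0.2563] shift [-16.37 -54.62 -42.66] yaw 71.0 or -109.0 j7 -0.08 toolx [-0.  0. -1.] z [ 0.414  0.91  -0.   ]
```

apply_moves(
  claw=[0,0,0,0,0,0,0,0,0.3,0.3,0.3,0.3,0.3,0.3,0.3,0.3,0.3,0.3,0.3,0.3],
  offset=[
    [-5,0,0],
    [-10,0,0],
    [-14,-2,-2],
    [-16.4,-6,-4],
    [-16.4,-9,-7],
    [-16.4,-13,-10],
    [-16.4,-17,-13],
    [-16.4,-21,-16],
    [-16.4,-25,-19],
    [-16.4,-29,-22],
    [-16.4,-33,-25],
    [-16.4,-37,-29],
    [-16.4,-41,-32],
    [-16.4,-45,-35],
    [-16.4,-48,-38],
    [-16.4,-51,-40],
    [-16.4,-53,-41.5],
    [-16.4,-54.6,-42.7],
    [-16.4,-54.6,-42.7],
    [-16.4,-54.6,-42.7],
  ],
  yaw=[0,0,2,7,12,17,22,27,32,37,42,47,52,57,62,66,69,71,71,71],
)

```text
time: 3.35
position: [0.5996, 0.0004, 0.4201]
eef_rot: [0.706, 0.033, 0.707, -0.033]
wrist_force: [0.0, 0.7, -0.1]
gripper_width: 0.703
```

```bash
python3 - <<'E'
from h import *
f=snap('wrist','w1.png')
for l in ['base_hole','lid_hinge','lid_handle','lid_hole']: print(l,find(f,l))
plan([0.60,0.0,0.42],-0.096); print(arm.sense()['time'])
E
```

```text
base_hole [(0.92, array([ 0.5098, -0.0132,  0.047 ]), array([258., 164.]))]
lid_hinge []
lid_handle [(0.94, array([ 0.6942, -0.0295,  0.2229]), array([421., 200.]))]
lid_hole [(0.57, array([ 0.6775, -0.0286,  0.1608]), array([391., 184.]))]
pos [0.5995 0.0011 0.4203] shift [ 0.03 -0.1   0.06] yaw 0.2 or -179.8 j7 -0.06 toolx [-0.     0.001 -1.   ] z [ 0.996 -0.093 -0.   ]
3.6
```

View pics/w1.png

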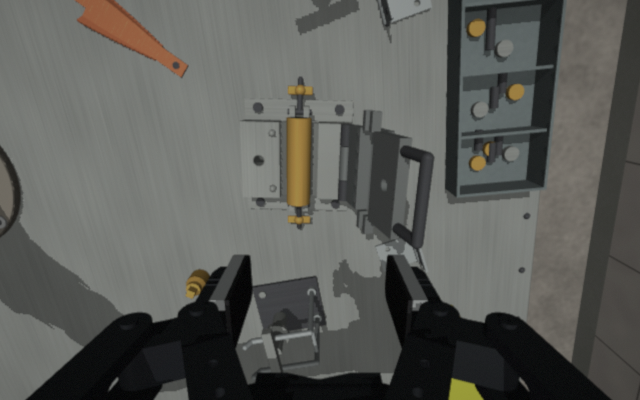

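```bash
python3 - <<'E'
from h import *
plan([0.6935,-0.0315,0.232],-0.096)
E
```

```text
pos [0.5995 0.0011 0.4203] shift [18.83 -2.38  9.67] yaw 0.2 or -179.8 j7 -0.06 toolx [-0.     0.001 -1.   ] z [ 0.996 -0.093 -0.   ]
```

apply_moves(
  claw=[0.3,0.3,0.3,0.3,0.3,0.3,0.3,0.3],
  offset=[
    [3,-1,3.5],
    [6,-2,7],
    [9,-2.4,9.7],
    [12,-2.4,9.7],
    [15,-2.4,9.7],
    [17.5,-2.4,9.7],
    [18.8,-2.4,9.7],
    [18.8,-2.4,9.7],
  ],
  yaw=[0,0,0,0,0,0,0,0],
  grip_force=25,
)

```text
time: 4.4
position: [0.6928, -0.0308, 0.2305]
eef_rot: [0.705, 0.033, 0.708, -0.032]
wrist_force: [-0.3, -0.1, -0.2]
gripper_width: 0.701
```

```bash
python3 - <<'E'
from h import *
f=snap('wrist','w2.png');f=snap('side','s2.png')
plan([0.6935,-0.0315,0.232],-0.096); print(arm.sense()['wrist_force'])
E
```

```text
pos [ 0.6944 -0.0315  0.2335] shift [ 0.15 -0.01 -0.09] yaw 0.2 or -179.8 j7 0.11 toolx [ 0.001  0.001 -1.   ] z [ 0.996 -0.092  0.001]
[0.05069326 0.34643499 0.36614777]
```

View pics/w2.png

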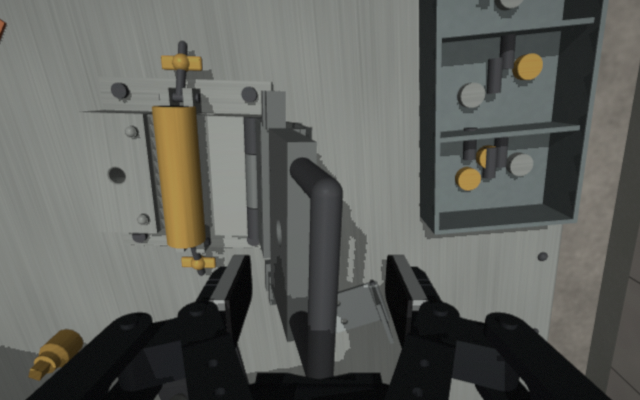

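View pics/s2.png

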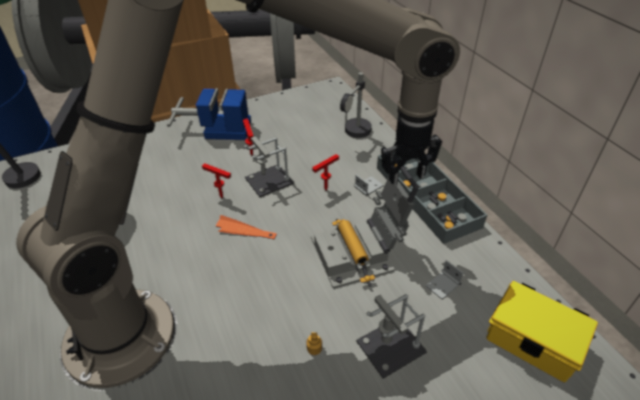

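The handle bar (wrist px 320,250) lies between the pads, so I'll close on it.

apply_moves(
  claw=[1,1,1,1,1,1],
  offset=[
    [0,0,0],
    [0,0,0],
    [0,0,0],
    [0,0,0],
    [0,0,0],
    [0,0,0],
  ],
  yaw=[0,0,0,0,0,0],
  grip_force=25,
)

```text
time: 5.1
position: [0.6945, -0.0315, 0.2345]
eef_rot: [0.707, 0.033, 0.706, -0.032]
wrist_force: [-2.8, 1.3, 5.8]
gripper_width: 0.13
```

```bash
python3 - <<'E'
from h import *
f=snap('wrist','w3.png')
s=arm.sense(); print(s['position'],s['wrist_force'],s['gripper_width'])
# base hole from ray z=.045
K=np.array(f['intrinsics']);Rc,o=campose(f,f['_s'])
print(find(f,'base_hole'),find(f,'lid_hinge'))
for uv in [(117,175)]:
    d=np.linalg.inv(K)@np.array([*uv,1]);d=Rc@np.array([d[0],-d[1],-d[2]]);print(o+d*(.045-o[2])/d[2])
E
```

```text
[ 0.69453548 -0.03150852  0.23445112] [-2.85473435 -0.44672301  5.4866505 ] 0.12881617188250033
[(0.75, array([ 0.5113, -0.0107,  0.0435]), array([117., 176.]))] [(0.8, array([ 0.6345, -0.0212,  0.0482]), array([251., 176.])), (0.74, array([ 0.6918, -0.0342,  0.2269]), array([314., 295.]))]
[ 0.5126502  -0.00945694  0.045     ]
```

View pics/w3.png

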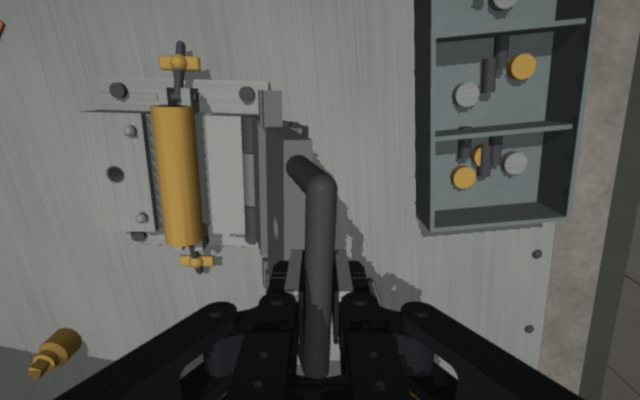

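```bash
python3 - <<'E'
from h import *
s=arm.sense(); p=np.array(s['position'])
yaw=-0.096; xj=np.array([np.cos(yaw),np.sin(yaw),0])
h=np.array([.637,-.0215,.045]); 
a0=np.radians(107.2)
H=lambda a: h+.1905*(-np.cos(a)*xj+np.sin(a)*np.array([0,0,1]))
off=p-H(a0); print(off)
for a in np.linspace(107.2,6,13): print(round(a,1), np.round(q2R(s['eef_rot']).T@(H(np.radians(a))-H(a0))*100,1))
E
```

```text
[ 0.0014429  -0.00461199  0.00743683]
107.2 [0. 0. 0.]
98.8 [-0.6  0.  -2.7]
90.3 [-0.9  0.  -5.5]
81.9 [-0.7  0.  -8.3]
73.5 [ -0.1   0.  -11.1]
65.0 [  0.9   0.  -13.7]
56.6 [  2.3   0.  -16.1]
48.2 [  4.    0.1 -18.3]
39.7 [  6.    0.1 -20.3]
31.3 [  8.3   0.1 -21.9]
22.9 [ 10.7   0.1 -23.2]
14.4 [ 13.4   0.1 -24.1]
6.0 [ 16.2   0.1 -24.6]
```

apply_moves(
  claw=[1,1,1,1,1,1,1,1,1,1,1,1,1,1,1,1,1,1,1],
  offset=[
    [-0.2,0,-0.7],
    [-0.4,0,-1.6],
    [-0.6,0,-2.7],
    [-0.75,0,-3.6],
    [-0.85,0,-4.5],
    [-0.9,0,-5.5],
    [-0.85,0,-6.4],
    [-0.8,0,-7.3],
    [-0.7,0,-8.3],
    [-0.5,0,-9.3],
    [-0.3,0,-10.2],
    [-0.1,0,-11.1],
    [0.2,0,-12],
    [0.5,0,-12.9],
    [0.9,0,-13.7],
    [1.3,0,-14.5],
    [1.8,0,-15.3],
    [2.3,0,-16.1],
    [2.3,0,-16.1],
  ],
  yaw=[0,0,0,0,0,0,0,0,0,0,0,0,0,0,0,0,0,0,0],
)

```text
time: 7.15
position: [0.531, -0.0128, 0.21]
eef_rot: [0.705, 0.034, 0.708, -0.03]
wrist_force: [-3.2, 10.3, 2.5]
gripper_width: 0.129
```

```bash
python3 - <<'E'
from h import *
s=arm.sense(); p=np.array(s['position']);print(p,s['wrist_force'],s['gripper_width'],s['time'])
f=snap('wrist','w4.png')
yaw=-0.096; xj=np.array([np.cos(yaw),np.sin(yaw),0])
h=np.array([.637,-.0215,.045]); H=lambda a: h+.1905*(-np.cos(a)*xj+np.sin(a)*np.array([0,0,1]))+[.00144,-.0046,.0074]
print(find(f,'lid_handle'))
for a in np.linspace(56.6,6,7): print(round(a,1), np.round(q2R(s['eef_rot']).T@(H(np.radians(a))-p)*100,1))
E
```

```text
[ 0.53096905 -0.01277561  0.21004052] [-3.22687466 10.26894373  2.53064375] 0.12939096028897612 7.15
[(0.57, array([ 0.5301, -0.0116,  0.2058]), array([318., 291.]))]
56.6 [-0.1 -0.3  0.3]
48.2 [ 1.6 -0.3 -1.9]
39.7 [ 3.6 -0.3 -3.8]
31.3 [ 5.9 -0.3 -5.4]
22.9 [ 8.4 -0.3 -6.7]
14.4 [11.  -0.3 -7.6]
6.0 [13.8 -0.3 -8.1]
```

View pics/w4.png

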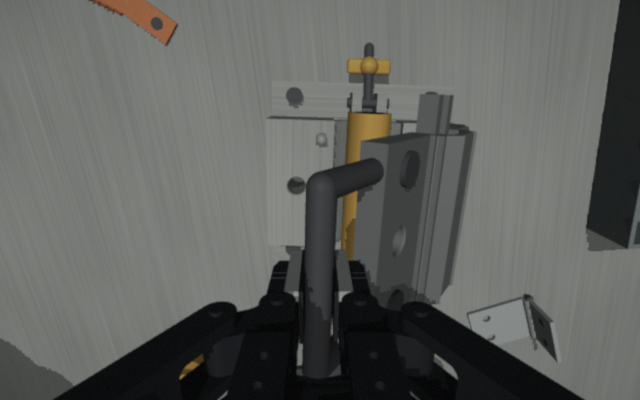

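apply_moves(
  claw=[1,1,1,1,1,1,1,1,1,1,1,1,1,1,1,1,1,1,1,1],
  offset=[
    [0.4,0.1,-0.7],
    [1.0,0.2,-1.4],
    [1.6,0.3,-2.0],
    [2.3,0.3,-2.7],
    [2.9,0.4,-3.3],
    [3.6,0.4,-3.9],
    [4.4,0.4,-4.5],
    [5.1,0.4,-5.0],
    [5.9,0.4,-5.5],
    [6.7,0.4,-6.0],
    [7.5,0.4,-6.4],
    [8.4,0.4,-6.8],
    [9.3,0.4,-7.2],
    [10.1,0.4,-7.4],
    [11,0.4,-7.7],
    [11.9,0.4,-7.9],
    [12.8,0.4,-8.1],
    [13.4,0.4,-8.2],
    [13.4,0.4,-8.2],
    [13.4,0.4,-8.2],
  ],
  yaw=[0,0,0,0,0,0,0,0,0,0,0,0,0,0,0,0,0,0,0,0],
)

```text
time: 9.25
position: [0.4488, -0.0011, 0.0759]
eef_rot: [0.705, 0.034, 0.708, -0.03]
wrist_force: [-0.4, -5.8, -2.5]
gripper_width: 0.131
```

```bash
python3 - <<'E'
from h import *
s=arm.sense(); p=np.array(s['position']);print(p,s['wrist_force'],s['gripper_width'],s['time'])
f=snap('wrist','w5.png')
print(find(f,'lid_handle'),find(f,'lid_hole'))
E
```

```text
[ 0.44876368 -0.00112223  0.07586454] [-0.35646897 -5.82274308 -2.45247848] 0.1313481432079172 9.25
[(0.81, array([ 0.4479, -0.0041,  0.0695]), array([319., 297.]))] [(0.87, array([ 0.5074, -0.0054,  0.0685]), array([465., 287.]))]
```

View pics/w5.png

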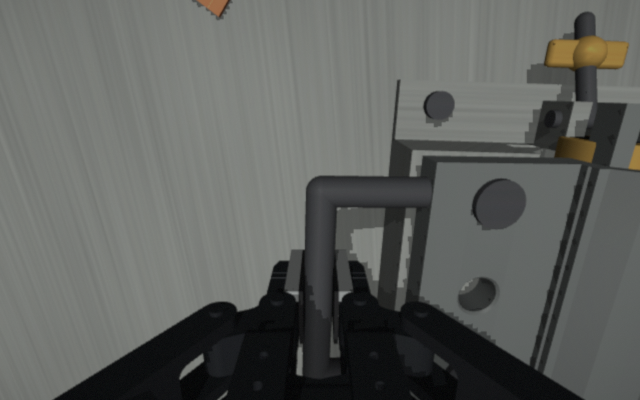

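apply_moves(
  claw=[0.6,0.6,0.6,0.6,0.6,0.6,0.6,0.6,0.6,0.6,0.6,0.6],
  offset=[
    [0,0,0],
    [0,0,0],
    [0,0,0],
    [-1,0,0],
    [-3.5,0,0],
    [-7,0,0],
    [-11,0,2],
    [-15,-1.5,4],
    [-19,-3,6.4],
    [-19,-3,6.4],
    [-19,-3,6.4],
    [-19,-3,6.4],
  ],
  yaw=[0,0,0,0,0,0,0,0,0,0,0,0],
)

```text
time: 10.6
position: [0.5094, -0.0372, 0.2647]
eef_rot: [0.704, 0.034, 0.709, -0.03]
wrist_force: [-0.6, -0.6, -0.5]
gripper_width: 0.398
```

```bash
python3 - <<'E'
from h import *
s=arm.sense(); p=np.array(s['position']);print(p,s['wrist_force'],s['gripper_width'],s['time'])
f=snap('wrist','w6.png'); print(s['qvel'])
for l in ['lid_handle','lid_hole','lid_hinge']: print(l,find(f,l))
f=snap('side','s6.png')
for l in ['lid_handle','lid_hole','lid_hinge']: print(l,find(f,l))
plan([0.45,0.30,0.32],0)
E
```

```text
[ 0.50941453 -0.03720549  0.26465689] [-0.62443129 -0.59029152 -0.54187854] 0.39840326543134624 10.6
[-0.00056355  0.01124903 -0.00667052  0.01313182 -0.00033736 -0.00280968
  0.00230011]
lid_handle [(0.65, array([ 0.4464, -0.0013,  0.0586]), array([250., 145.])), (0.44, array([ 0.3686, -0.2089,  0.027 ]), array([217., 319.]))]
lid_hole [(0.67, array([ 0.506 , -0.0084,  0.0642]), array([314., 148.]))]
lid_hinge [(0.72, array([ 0.632 , -0.0231,  0.0477]), array([446., 149.]))]
lid_handle []
lid_hole [(0.83, array([ 0.5121, -0.0114,  0.0668]), array([331., 242.]))]
lid_hinge [(0.96, array([ 0.64  , -0.024 ,  0.0463]), array([378., 234.]))]
pos [ 0.5105 -0.0376  0.2652] shift [-5.28 33.11 -9.1 ] yaw -5.2 or 174.8 j7 0.03 toolx [-0.005  0.005 -1.   ] z [ 0.996 -0.09  -0.006]
```

View pics/w6.png

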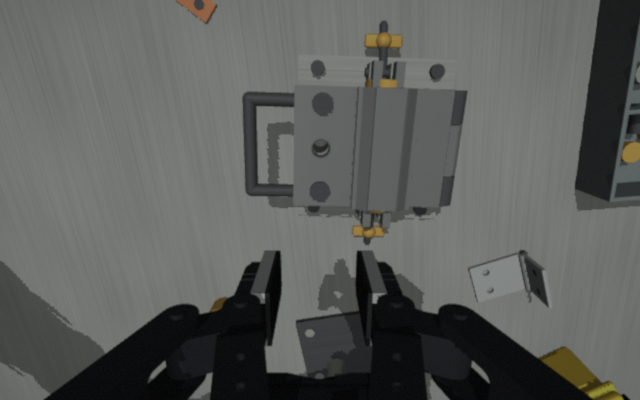

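apply_moves(
  claw=[0.4,0.4,0.4,0.4,0.4,0.4,0.4,0.4,0.4,0.4,0.4,0.4],
  offset=[
    [-2,3,0],
    [-4,7,-1],
    [-4,11,-2],
    [-4,15,-3],
    [-4,19,-4],
    [-4,22,-5],
    [-4,25,-6],
    [-4,28,-6.5],
    [-4,31,-7],
    [-4,32,-7.2],
    [-4,32,-7.2],
    [-4,32,-7.2],
  ],
  yaw=[0,0,0,0,-2,-4,-6,-8,-10,-10,-10,-10],
)

```text
time: 12.2
position: [0.4684, 0.286, 0.3068]
eef_rot: [0.705, -0.028, 0.708, 0.031]
wrist_force: [0.5, -0.3, -1.1]
gripper_width: 0.596
```

```bash
python3 - <<'E'
from h import *
s=arm.sense(); p=np.array(s['position']);print(p,s['gripper_width'],s['time'])
f=snap('wrist','w7.png')
for l in ['pin_bar','pin_tip','hook_mid','thick_pin_bar']: print(l,find(f,l))
f=snap('side','s7.png')
for l in ['pin_bar','hook_mid','thick_pin_bar']: print(l,find(f,l))
plan([0.47,0.336,0.137],0.09)
E
```

```text
[0.46837281 0.28604034 0.30682495] 0.5962409874331002 12.2
pin_bar [(0.86, array([0.4695, 0.3374, 0.1281]), array([327., 125.])), (0.78, array([0.6129, 0.2314, 0.0966]), array([457., 239.])), (0.63, array([0.3291, 0.3362, 0.0994]), array([173., 111.]))]
pin_tip [(0.9, array([ 0.3305,  0.3309, -0.0024]), array([209., 111.])), (0.85, array([ 6.160e-01,  2.302e-01, -2.000e-04]), array([431., 210.]))]
hook_mid [(0.55, array([0.4649, 0.3381, 0.1222]), array([322., 123.]))]
thick_pin_bar []
pin_bar [(0.66, array([0.4694, 0.336 , 0.1288]), array([261., 147.])), (0.63, array([0.4745, 0.4846, 0.1004]), array([247., 128.])), (0.6, array([0.6167, 0.2297, 0.1015]), array([326., 162.]))]
hook_mid [(0.76, array([0.4725, 0.3338, 0.1242]), array([263., 149.]))]
thick_pin_bar [(0.68, array([ 0.4491, -0.0028,  0.0634]), array([305., 249.])), (0.61, array([ 0.5074, -0.2764,  0.1341]), array([389., 312.]))]
pos [0.4679 0.287  0.3071] shift [17.04  4.77  0.7 ] yaw -0.4 or 179.6 j7 -0.47 toolx [-0.005  0.005 -1.   ] z [ 0.996  0.084 -0.005]
```

View pics/w7.png

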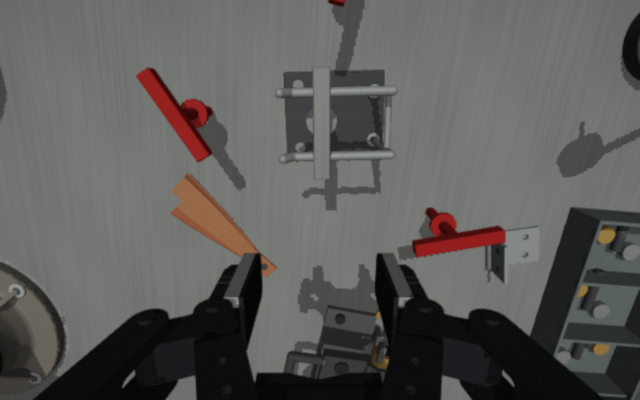

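```bash
python3 - <<'E'
import cv2,numpy as np
a=cv2.imread('pics/w7.png')[60:190,265:405]; b=cv2.imread('pics/w1.png')[260:370,230:340]; c=cv2.imread('pics/s7.png')
cv2.imwrite('pics/c7.png',np.hstack([cv2.resize(a,(430,400),interpolation=2),cv2.resize(b,(370,400),interpolation=2)]))
cv2.imwrite('pics/c7s.png',np.hstack([cv2.resize(c[130:190,235:295],(400,400),interpolation=2),cv2.resize(c[290:380,350:440],(400,400),interpolation=2)]))
E
```

```text
(no output)
```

View pics/c7.png

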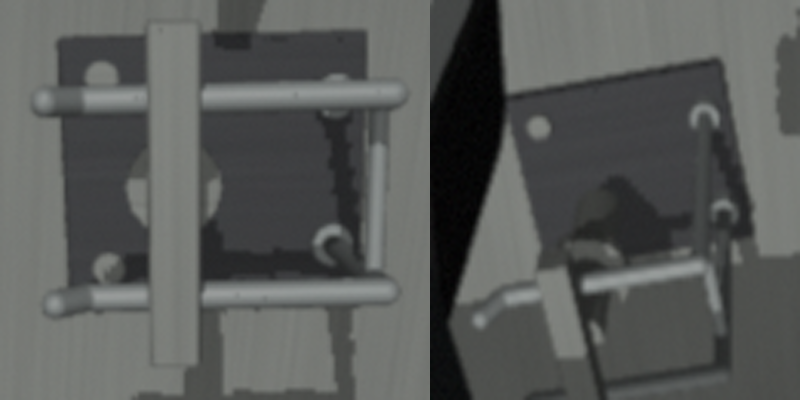

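View pics/c7s.png

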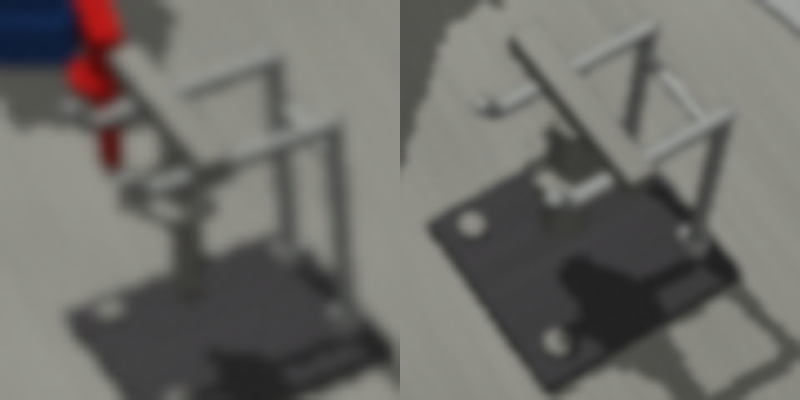

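```bash
cat >> h.py <<'E'
def ray(f,uv,z):
    K=np.array(f['intrinsics']);Rc,o=campose(f,f['_s'])
    d=np.linalg.inv(K)@np.array([*uv,1]);d=Rc@np.array([d[0],-d[1],-d[2]]);return o+d*(z-o[2])/d[2]
E
python3 - <<'E'
from h import *
f=snap('wrist','w8.png')
for uv in [(321,68),(321,178),(321,122.5)]: print(ray(f,uv,.138))
plan([0.4685,0.336,0.136],0.09)
E
```

```text
[0.46022286 0.38219808 0.138     ]
[0.46773476 0.29508283 0.138     ]
[0.46377119 0.34104819 0.138     ]
pos [0.4679 0.2871 0.3071] shift [17.14  4.77  0.56] yaw -0.3 or 179.7 j7 -0.47 toolx [-0.005  0.005 -1.   ] z [ 0.996  0.084 -0.005]
```

apply_moves(
  claw=[0.4,0.4,0.4,0.4,0.4,0.4,0.4],
  offset=[
    [3,2,0.2],
    [6,4,0.3],
    [8,5,0.4],
    [9.5,5,0.4],
    [10.5,5,0.4],
    [10.5,5,0.4],
    [10.5,5,0.4],
  ],
  yaw=[0,0,0,0,0,0,0],
)

```text
time: 13.4
position: [0.4675, 0.3376, 0.203]
eef_rot: [0.705, -0.027, 0.708, 0.031]
wrist_force: [-0.9, 0.3, 1.3]
gripper_width: 0.596
```

```bash
python3 - <<'E'
from h import *
f=snap('wrist','w9.png'); print(find(f,'pin_bar'),find(f,'hook_mid'))
plan([0.467,0.338,0.134],0.086); print(arm.sense()['time'])
E
```

```text
[(0.89, array([0.4696, 0.3378, 0.128 ]), array([324., 228.])), (0.84, array([0.3302, 0.3348, 0.1022]), array([114., 201.]))] [(0.81, array([0.4705, 0.3363, 0.1208]), array([325., 226.]))]
pos [0.4677 0.3379 0.2035] shift [ 6.95 -0.04 -0.04] yaw -0.1 or 179.9 j7 -0.49 toolx [-0.004  0.006 -1.   ] z [ 0.997  0.083 -0.004]
13.55
```

View pics/w9.png

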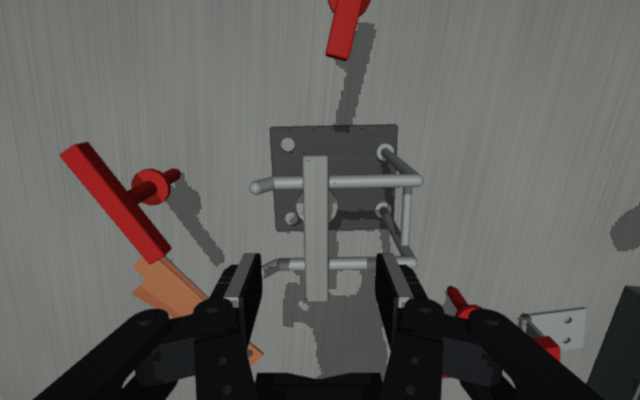

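apply_moves(
  claw=[0.4,0.4,0.4,0.4,0.4,0.4,1,1,1,1,1,1],
  offset=[
    [2.5,0,0],
    [4.5,0,0],
    [6,0,0],
    [6.9,0,0],
    [6.9,0,0],
    [6.9,0,0],
    [6.9,0,0],
    [6.9,0,0],
    [6.9,0,0],
    [6.9,0,0],
    [6.9,0,0],
    [6.9,0,0],
  ],
  yaw=[0,0,0,0,0,0,0,0,0,0,0,0],
  grip_force=90,
)

```text
time: 14.75
position: [0.4679, 0.3388, 0.1353]
eef_rot: [0.706, -0.027, 0.707, 0.032]
wrist_force: [-0.9, -0.7, 5.9]
gripper_width: 0.149
```

```bash
python3 - <<'E'
from h import *
f=snap('wrist','w10.png'); s=arm.sense();print(s['position'],s['wrist_force'],s['gripper_width'],s['time'])
E
```

```text
[0.46791426 0.33880809 0.13527891] [-0.9616408  -0.94056277  6.06443147] 0.14679027341269565 14.8
```

View pics/w10.png

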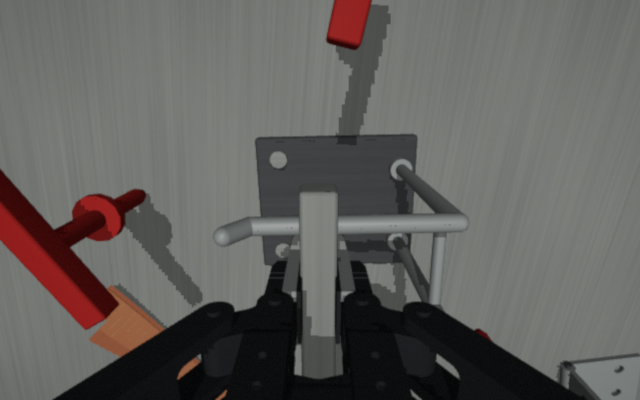

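apply_moves(
  claw=[1,1,1,1,1,1,1,1],
  offset=[
    [-1,0,0],
    [-3,0,0],
    [-6,0,0],
    [-9.5,0,0],
    [-13,0,0],
    [-16,0,0],
    [-16,0,0],
    [-16,0,0],
  ],
  yaw=[0,0,0,0,0,0,0,0],
)

```text
time: 15.6
position: [0.4681, 0.3373, 0.2952]
eef_rot: [0.705, -0.027, 0.707, 0.032]
wrist_force: [0.5, 0.3, -3.7]
gripper_width: 0.144
```

```bash
python3 - <<'E'
from h import *
f=snap('side','s11.png'); s=arm.sense();print(s['position'],s['wrist_force'],s['gripper_width'],s['time'])
print(find(f,'pin_bar'),find(f,'pin_tip'))
g=snap('top','t11.png');print(find(g,'pin_bar'),find(g,'pin_tip'))
for l in ['lid_hole','lid_handle','lid_hinge','base_hole']: print(l,find(f,l),find(g,l))
cv2.imwrite('pics/s11c.png',cv2.resize(cv2.cvtColor(f['pixels'],4)[60:220,180:420],(720,480),interpolation=2))
for T in [(0.511,-0.0105,0.22)]: plan(T,-0.096)
E
```

```text
[0.46752904 0.33701252 0.29406683] [-0.36451001  0.34831379 -3.30533187] 0.14403165073040963 15.65
[(0.91, array([0.334 , 0.3296, 0.1014]), array([216., 170.])), (0.65, array([0.6212, 0.2311, 0.099 ]), array([327., 162.])), (0.59, array([0.4774, 0.4803, 0.1015]), array([248., 128.]))] [(0.83, array([0.4662, 0.338 , 0.1889]), array([258., 129.])), (0.68, array([ 0.6127,  0.2302, -0.0024]), array([325., 190.])), (0.67, array([0.3325, 0.3301, 0.0011]), array([221., 197.]))]
[(0.83, array([0.617 , 0.2321, 0.0947]), array([252., 172.])), (0.62, array([0.473 , 0.3348, 0.2914]), array([180., 228.])), (0.58, array([0.3356, 0.3264, 0.0967]), array([212., 286.]))] [(0.84, array([0.3315, 0.332 , 0.0038]), array([220., 284.])), (0.66, array([0.4656, 0.334 , 0.1901]), array([198., 232.])), (0.52, array([ 0.6165,  0.2287, -0.0046]), array([259., 178.]))]
lid_hole [(0.76, array([ 0.5119, -0.0104,  0.0653]), array([330., 242.])), (0.4, array([ 0.7151, -0.1984,  0.0125]), array([442., 283.])), (0.19, array([0.4713, 0.3353, 0.2889]), array([256.,  97.]))] [(0.81, array([ 0.5129, -0.0082,  0.0654]), array([347., 213.]))]
lid_handle [(0.69, array([ 0.4486, -0.0031,  0.0669]), array([305., 249.]))] [(0.68, array([ 0.444 , -0.004 ,  0.0653]), array([346., 240.]))]
lid_hinge [(0.91, array([ 0.6381, -0.0191,  0.0466]), array([377., 233.])), (0.18, array([0.4682, 0.3365, 0.1925]), array([259., 128.]))] [(0.89, array([ 0.6392, -0.0244,  0.0448]), array([352., 166.]))]
base_hole [(0.62, array([ 0.5112, -0.0128,  0.0444]), array([330., 249.])), (0.37, array([ 0.5081, -0.2789,  0.136 ]), array([390., 312.]))] [(0.9, array([ 0.5125, -0.0139,  0.0467]), array([349., 213.]))]
pos [0.4684 0.3375 0.2952] shift [  7.25 -35.1    1.36] yaw 10.3 or -169.7 j7 -0.53 toolx [-0.003  0.008 -1.   ] z [ 0.997  0.083 -0.002]
```

View pics/s11c.png

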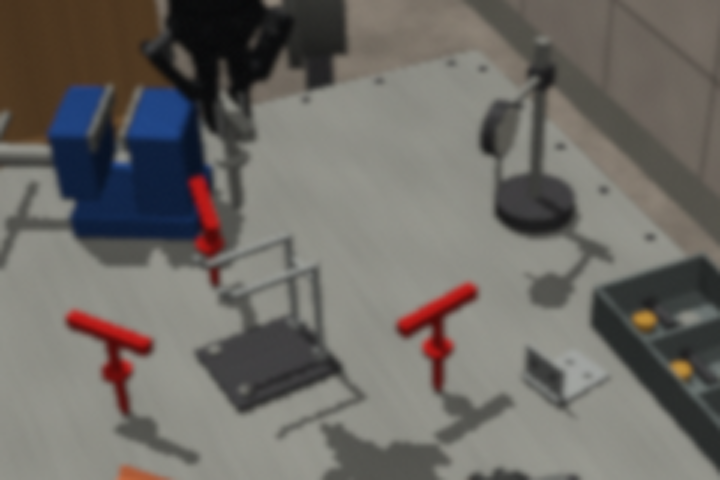

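View pics/t11.png

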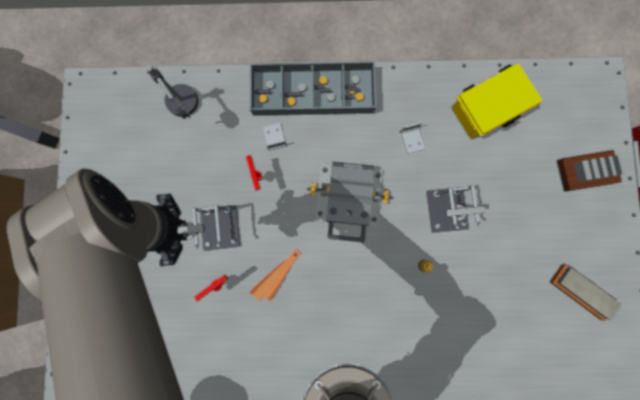

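apply_moves(
  claw=[1,1,1,1,1,1,1,1,1,1,1,1,1,1,1],
  offset=[
    [0,-2,0],
    [0,-5,0.3],
    [0,-9,0.5],
    [0,-13,0.7],
    [0,-17,0.8],
    [0,-21,1],
    [0,-25,1.1],
    [0,-29,1.2],
    [2,-32,1.4],
    [4,-34,1.5],
    [6,-35.1,1.5],
    [8,-35.1,1.5],
    [8.5,-35.1,1.5],
    [8.5,-35.1,1.5],
    [8.5,-35.1,1.5],
  ],
  yaw=[0,0,1,2,4,6,8,10,10.3,10.3,10.3,10.3,10.3,10.3,10.3],
)

```text
time: 17.8
position: [0.5128, -0.0102, 0.2084]
eef_rot: [0.706, 0.037, 0.707, -0.031]
wrist_force: [0.1, 0.1, -2.7]
gripper_width: 0.147
```

```bash
python3 - <<'E'
from h import *
s=arm.sense();print(s['position'],s['wrist_force'],s['gripper_width'],s['time'])
for c in ['side','top','wrist']:
    f=snap(c,c+'12.png')
    for l in ['pin_bar','pin_tip','lid_hole','lid_hinge','lid_handle']: print(c,l,find(f,l,n=2))
    cr={'side':(280,200,100,80),'top':(300,150,100,80),'wrist':(200,150,240,192)}[c]
    x,y,w,h=cr; im=cv2.cvtColor(f['pixels'],4)[y:y+h,x:x+w]; cv2.imwrite(f'pics/{c}12c.png',cv2.resize(im,(700,560),interpolation=2))
plan([0.512,-0.0105,.2],-.096)
E
```

```text
[ 0.51284553 -0.01022843  0.20837706] [ 0.11651877  0.07830767 -2.69484269] 0.14746739927360863 17.8
side pin_bar [(0.83, array([ 0.5169, -0.0129,  0.2015]), array([333., 202.])), (0.67, array([0.3315, 0.329 , 0.0996]), array([215., 171.]))]
side pin_tip [(0.86, array([0.3336, 0.3296, 0.001 ]), array([221., 197.])), (0.8, array([ 0.5143, -0.0103,  0.1047]), array([331., 231.]))]
side lid_hole [(0.7, array([ 0.5114, -0.0099,  0.0684]), array([330., 241.]))]
side lid_hinge [(0.93, array([ 0.6405, -0.024 ,  0.046 ]), array([379., 234.])), (0.58, array([0.7406, 0.1851, 0.0113]), array([371., 183.]))]
side lid_handle [(0.65, array([ 0.4511, -0.0034,  0.0662]), array([306., 248.]))]
top pin_bar [(0.81, array([0.6139, 0.231 , 0.1006]), array([252., 173.])), (0.72, array([0.3356, 0.3251, 0.0961]), array([213., 286.]))]
top pin_tip [(0.76, array([ 0.6127,  0.2311, -0.0013]), array([258., 180.])), (0.7, array([ 4.785e-01,  4.780e-01, -3.000e-04]), array([168., 229.]))]
top lid_hole [(0.94, array([ 0.5169, -0.0079,  0.0644]), array([347., 211.]))]
top lid_hinge [(0.82, array([ 0.6373, -0.0228,  0.0458]), array([351., 166.])), (0.72, array([0.3547, 0.179 , 0.0007]), array([277., 274.]))]
top lid_handle [(0.79, array([ 0.4434, -0.0018,  0.0625]), array([345., 240.])), (0.51, array([ 0.5126, -0.2827,  0.1291]), array([465., 209.]))]
wrist pin_bar []
wrist pin_tip []
wrist lid_hole []
wrist lid_hinge [(0.77, array([ 0.6299, -0.0216,  0.0513]), array([464., 191.]))]
wrist lid_handle [(0.95, array([ 0.4448, -0.0039,  0.0583]), array([236., 194.]))]
pos [ 0.5123 -0.0103  0.2074] shift [ 0.74 -0.03 -0.03] yaw -0.0 or 180.0 j7 0.02 toolx [-0.003  0.008 -1.   ] z [ 0.995 -0.096 -0.004]
```

View pics/side12c.png

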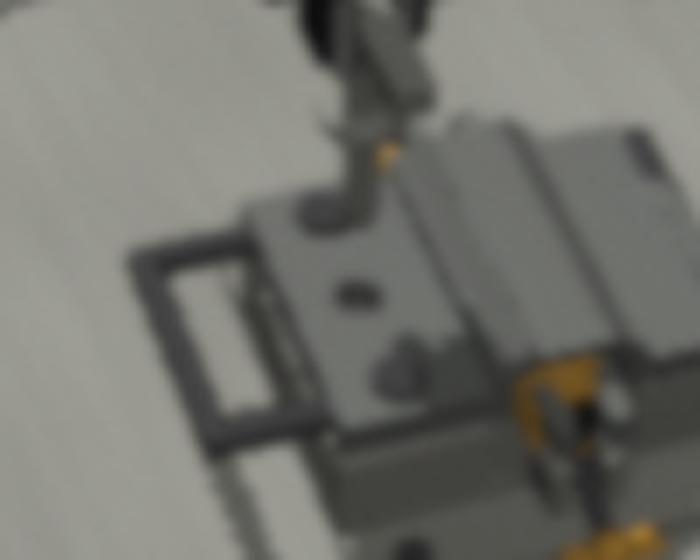

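View pics/wrist12.png

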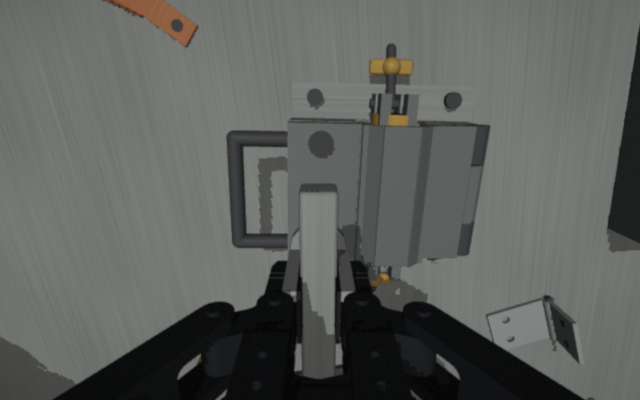

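View pics/top12c.png

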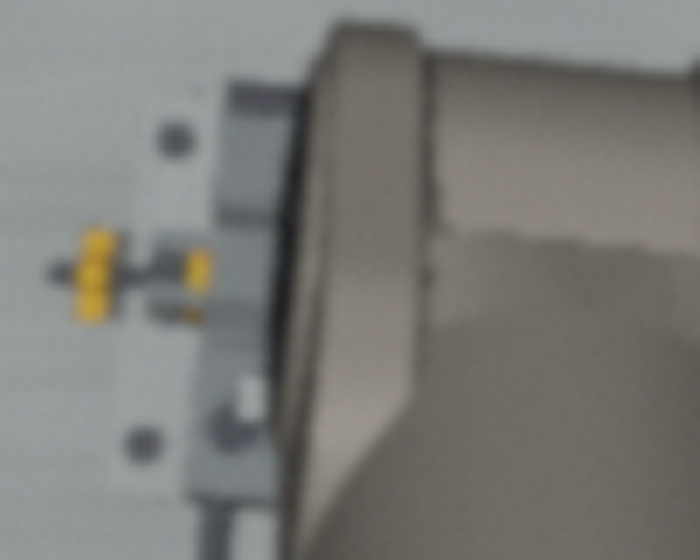

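```bash
python3 - <<'E'
import cv2,numpy as np
a=cv2.imread('pics/w6.png')[85:210,280:380]; b=cv2.imread('pics/wrist12.png')[115:215,270:370]
cv2.imwrite('pics/c12.png',np.hstack([cv2.resize(a,None,fx=4,fy=4,interpolation=2),np.vstack([cv2.resize(b,None,fx=4,fy=4,interpolation=2),np.zeros((100,400,3),np.uint8)])]))
E
```

```text
(no output)
```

View pics/c12.png

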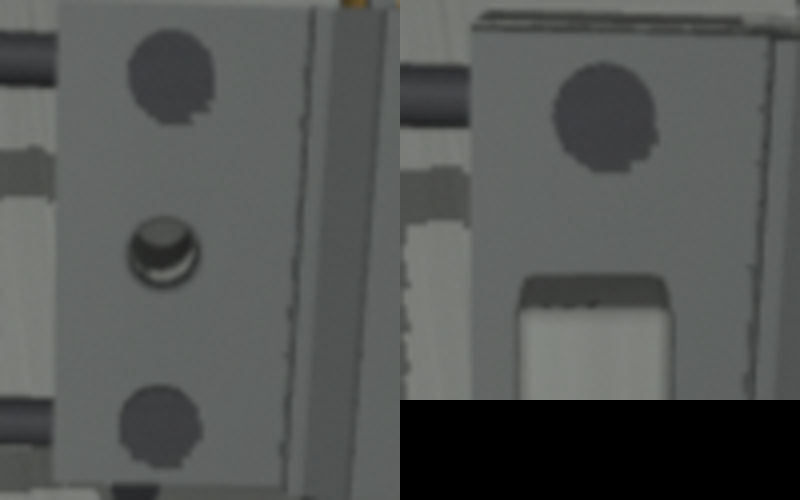

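```bash
python3 - <<'E'
from h import *
f=snap('wrist'); s6=dict(position=[0.5105,-0.0376,0.2652])
# w6 pose: R from eef_rot printed then
f6=dict(f); f6['_s']={'position':np.array([0.5100,-0.0374,0.2650]),'eef_rot':np.array([0.704,0.034,0.709,-0.03])/np.linalg.norm([0.704,0.034,0.709,-0.03])}
z=.066
pts6=[ray(f6,u,z) for u in [(322.5,103.75),(321,148),(320,191)]]
for p in pts6: print(p)
d=pts6[1]-pts6[0]; print('bolt->hole',d,np.linalg.norm(d),np.linalg.norm(pts6[2]-pts6[1]),'heading y',np.arctan2(-(pts6[0]-pts6[2])[0],(pts6[0]-pts6[2])[1]))
b=ray(f,(321.3,143.75),z); hole=b+d; print('bolt now',b,'hole',hole)
s=f['_s'];p=np.array(s['position']);Rt=q2R(s['eef_rot'])
e=ray(f,(319,192),p[2]-.0043+.007); bar=e-Rt[:,1]*.045; print('bar end',e,'TCP',p,'bar-TCP tool',Rt.T@(bar-p)*100)
t=p+Rt[:,0]*.1035; print('tip from TCP',t, 'need tool shift', Rt.T@(hole-p)*100)
g=snap('side')
print('side pred tip',proj(g,t),'obs ~331,232; hole px pred',proj(g,hole),'obs 331.1,242', 'ray hole',ray(g,(331.1,242),z), 'ray tip',ray(g,(331,232.3),t[2]))
E
```

```text
[0.5173485  0.02994534 0.066     ]
[ 0.51259881 -0.00873935  0.066     ]
[ 0.50805618 -0.04929935  0.066     ]
bolt->hole [-0.0047497  -0.03868469  0.        ] 0.03897518191388444 0.04081358449696796 heading y -0.11672812642638758
bolt now [0.51698644 0.03035563 0.066     ] hole [ 0.51223675 -0.00832906  0.066     ]
bar end [0.51595509 0.03375107 0.2101409 ] TCP [ 0.51232759 -0.01033251  0.2074409 ] bar-TCP tool [-0.23777377 -0.07536343 -0.06451238]
tip from TCP [ 0.512006   -0.00954965  0.10394436] need tool shift [14.14516093  0.09627874  0.02571193]
side pred tip [330.23782608 231.27577095] obs ~331,232; hole px pred [329.99474459 241.58504631] obs 331.1,242 ray hole [ 0.51405149 -0.01068612  0.066     ] ray tip [ 0.51217306 -0.01327185  0.10394436]
```

apply_moves(
  claw=[1,1,1,1,1,1],
  offset=[
    [0.8,0.1,0.05],
    [1.8,0.18,0.1],
    [2.5,0.18,0.1],
    [2.9,0.18,0.1],
    [2.9,0.18,0.1],
    [2.9,0.18,0.1],
  ],
  yaw=[0,0,0,0,0,0],
)

```text
time: 19.4
position: [0.5135, -0.0085, 0.1784]
eef_rot: [0.705, 0.037, 0.708, -0.032]
wrist_force: [0.3, -0.1, -2.4]
gripper_width: 0.147
```

```bash
python3 - <<'E'
from h import *
s=arm.sense();p=np.array(s['position']);print(p,s['wrist_force'],s['gripper_width'],s['time'])
f=snap('side','s13.png')
x,y,w,h=300,215,60,48; cv2.imwrite('pics/s13c.png',cv2.resize(cv2.cvtColor(f['pixels'],4)[y:y+h,x:x+w],None,fx=12,fy=12,interpolation=2))
t=p+q2R(s['eef_rot'])[:,0]*.1035; print('tip',t,proj(f,t),find(f,'pin_tip'),find(f,'lid_hole'))
E
```

```text
[ 0.51345116 -0.00853845  0.17841537] [ 0.31015614 -0.10956131 -2.3534843 ] 0.1474937074532957 19.4
tip [ 0.51312328 -0.00777098  0.07491874] [330.24631866 238.84094808] [(0.73, array([ 0.5114, -0.0073,  0.0753]), array([330., 239.])), (0.59, array([0.4754, 0.4786, 0.0026]), array([251., 154.])), (0.53, array([0.3343, 0.3318, 0.0015]), array([221., 196.]))] [(0.72, array([ 0.5133, -0.0129,  0.0676]), array([331., 242.])), (0.54, array([ 0.7132, -0.1977,  0.0111]), array([441., 283.]))]
```

View pics/s13c.png

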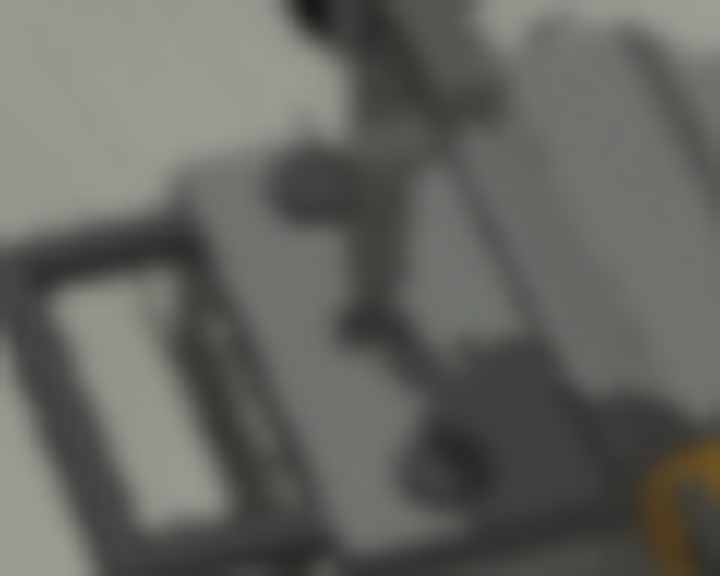

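apply_moves(
  claw=[1,1,1,1,1,1],
  offset=[
    [0.3,0,-0.1],
    [0.6,0,-0.1],
    [0.9,0,-0.1],
    [1.2,0,-0.1],
    [1.5,0,-0.1],
    [1.5,0,-0.1],
  ],
  yaw=[0,0,0,0,0,0],
)

```text
time: 20.15
position: [0.5123, -0.0082, 0.1633]
eef_rot: [0.705, 0.037, 0.708, -0.032]
wrist_force: [0.1, -0.0, -1.8]
gripper_width: 0.148
```

```bash
python3 - <<'E'
from h import *
s=arm.sense();p=np.array(s['position']);print(p,s['wrist_force'],s['moment'],s['gripper_width'],s['time'])
f=snap('side','s14.png')
x,y,w,h=300,215,60,48; cv2.imwrite('pics/s14c.png',cv2.resize(cv2.cvtColor(f['pixels'],4)[y:y+h,x:x+w],None,fx=12,fy=12,interpolation=2))
t=p+q2R(s['eef_rot'])[:,0]*.1035; print('tip',t)
E
```

```text
[ 0.51233344 -0.00823246  0.16327817] [ 0.06646975 -0.01430021 -1.79589695] [ 0.01195474 -0.02115838  0.0103146 ] 0.1476803527317846 20.15
tip [ 0.5119918  -0.00745733  0.05978163]
```

View pics/s14c.png

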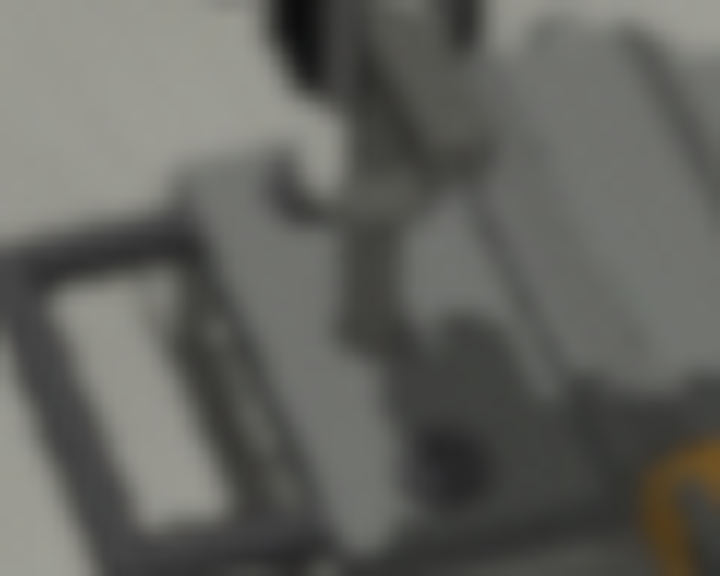

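apply_moves(
  claw=[1,1,1,1,1,1,1],
  offset=[
    [0.3,0,0],
    [0.6,0,0],
    [0.9,0,0],
    [1.2,0,0],
    [1.5,0,0],
    [1.8,0,0],
    [1.8,0,0],
  ],
  yaw=[0,0,0,0,0,0,0],
)

```text
time: 20.9
position: [0.5121, -0.0082, 0.1451]
eef_rot: [0.705, 0.037, 0.708, -0.032]
wrist_force: [0.1, 0.3, -2.4]
gripper_width: 0.144
```

```bash
python3 - <<'E'
from h import *
s=arm.sense();p=np.array(s['position']);print(p,s['wrist_force'],s['moment'],s['gripper_width'],s['time'])
f=snap('side','s15.png')
x,y,w,h=300,215,60,48; cv2.imwrite('pics/s15c.png',cv2.resize(cv2.cvtColor(f['pixels'],4)[y:y+h,x:x+w],None,fx=12,fy=12,interpolation=2))
t=p+q2R(s['eef_rot'])[:,0]*.1035; print('tip',t)
E
```

```text
[ 0.51212932 -0.00816264  0.14505502] [ 0.12817836  0.27170595 -2.40594307] [-0.06233009 -0.0215605  -0.04051292] 0.14403895788876447 20.9
tip [ 0.5117405  -0.00740025  0.04155856]
```

View pics/s15c.png

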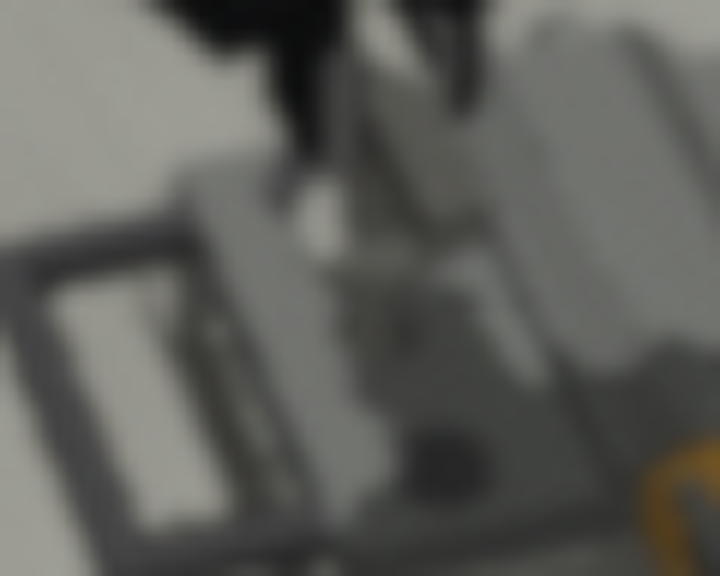

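apply_moves(
  claw=[1,1,1,1,1,1,1,1],
  offset=[
    [0.3,0,0],
    [0.6,0,0],
    [0.9,0,0],
    [1.2,0,0],
    [1.5,0,0],
    [1.8,0,0],
    [2.1,0,0],
    [2.1,0,0],
  ],
  yaw=[0,0,0,0,0,0,0,0],
  grip_force=120,
)

```text
time: 21.75
position: [0.5119, -0.008, 0.1238]
eef_rot: [0.705, 0.037, 0.708, -0.032]
wrist_force: [-0.1, 0.8, -2.6]
gripper_width: 0.141
```

```bash
python3 - <<'E'
from h import *
s=arm.sense();p=np.array(s['position']);print(p,s['wrist_force'],s['moment'],s['gripper_width'],s['time'])
E
```

```text
[ 0.51193538 -0.00803097  0.12382794] [-0.0716414   0.76054949 -2.62308744] [0.0628276  0.01426439 0.01059164] 0.1414655894814296 21.75
```

apply_moves(
  claw=[1,1,1,1,1,1],
  offset=[
    [0.2,0,0],
    [0.4,0,0],
    [0.6,0,0],
    [0.8,0,0],
    [0.9,0,0],
    [0.9,0,0],
  ],
  yaw=[0,0,0,0,0,0],
)

```text
time: 22.35
position: [0.5123, -0.008, 0.115]
eef_rot: [0.705, 0.037, 0.708, -0.032]
wrist_force: [0.4, -0.5, 0.4]
gripper_width: 0.139
```

```bash
python3 - <<'E'
from h import *
s=arm.sense();p=np.array(s['position']);print(p,s['wrist_force'],s['moment'],s['gripper_width'],s['time'])
E
```

```text
[ 0.51232011 -0.00797419  0.11502407] [ 0.39213741 -0.51884619  0.40453687] [ 0.04568662 -0.13676352 -0.01253794] 0.1391539636877749 22.35
```

apply_moves(
  claw=[1,1,1,1,1],
  offset=[
    [0.1,0,0],
    [0.2,0,0],
    [0.3,0,0],
    [0.35,0,0],
    [0.35,0,0],
  ],
  yaw=[0,0,0,0,0],
)

```text
time: 22.85
position: [0.5121, -0.008, 0.1124]
eef_rot: [0.705, 0.037, 0.708, -0.031]
wrist_force: [-5.2, 0.7, 13.6]
gripper_width: 0.142
```

```bash
python3 - <<'E'
from h import *
s=arm.sense();p=np.array(s['position']);print(p,s['wrist_force'],s['moment'],s['gripper_width'],s['time'])
E
```

```text
[ 0.51214784 -0.00795371  0.11241509] [-5.24279703  0.68056768 13.55006225] [0.08648967 1.15237884 0.0110595 ] 0.14172332316149147 22.85
```

apply_moves(
  claw=[1,1,1,1,1],
  offset=[
    [0.1,0,0],
    [0.2,0,0],
    [0.2,0,0],
    [0.2,0,0],
    [0.2,0,0],
  ],
  yaw=[0,0,0,0,0],
)

```text
time: 23.35
position: [0.5123, -0.008, 0.1123]
eef_rot: [0.705, 0.038, 0.708, -0.031]
wrist_force: [-8.3, 1.2, 26.5]
gripper_width: 0.142
```

```bash
python3 - <<'E'
from h import *
s=arm.sense();p=np.array(s['position']);print(p,s['wrist_force'],s['moment'],s['gripper_width'],s['time'])
f=snap('side','s16.png');g=snap('wrist','w16.png')
x,y,w,h=290,205,90,72; cv2.imwrite('pics/s16c.png',cv2.resize(cv2.cvtColor(f['pixels'],4)[y:y+h,x:x+w],None,fx=8,fy=8,interpolation=2))
for l in ['lid_handle','lid_hole','pin_bar','pin_tip']: print(l,find(f,l,n=1),find(g,l,n=1))
E
```

```text
[ 0.51228126 -0.00801373  0.11230863] [-8.27546057  1.18847554 26.46776356] [0.16387973 1.89059941 0.01943138] 0.1415547914170612 23.35
lid_handle [(0.69, array([ 0.4493, -0.0027,  0.0553]), array([305., 252.]))] [(0.88, array([ 0.4462, -0.0027,  0.0496]), array([203., 238.]))]
lid_hole [(0.96, array([ 0.5109, -0.014 ,  0.0637]), array([331., 244.]))] []
pin_bar [(0.58, array([ 0.5144, -0.0116,  0.1036]), array([332., 232.]))] [(0.82, array([ 0.5115, -0.0098,  0.1068]), array([319., 295.]))]
pin_tip [(0.54, array([ 0.477 ,  0.4783, -0.0032]), array([252., 156.]))] []
```

View pics/s16c.png

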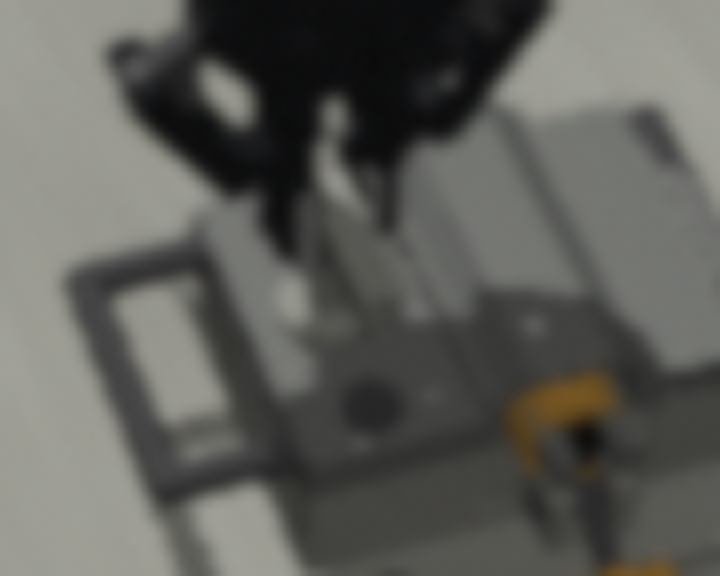

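View pics/w16.png

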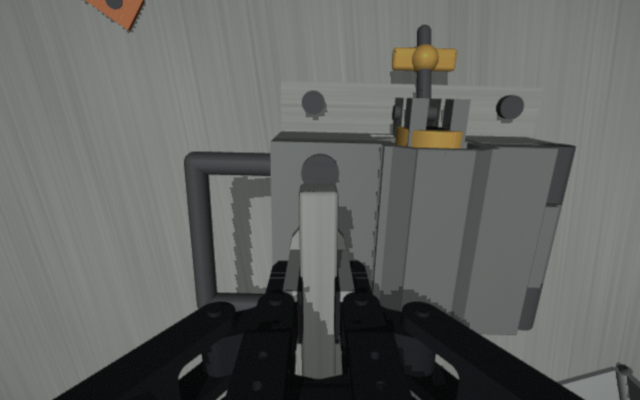

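```bash
python3 - <<'E'
from h import *
for i in range(6): f=snap('top','t17.png')
s=arm.sense();print(s['position'],s['wrist_force'],s['gripper_width'],s['time'])
g=snap('side','s17.png')
for l in ['lid_handle','lid_hole','thick_pin_bar']: print(l,find(f,l,n=1),find(g,l,n=1))
E
```

```text
[ 0.51227475 -0.00800354  0.11231038] [-9.31432686 -0.38831687 26.19567978] 0.1421756082240825 24.15
lid_handle [] [(0.6, array([ 0.4465, -0.0045,  0.0524]), array([305., 253.]))]
lid_hole [] [(0.57, array([ 0.5064, -0.28  ,  0.1348]), array([389., 314.]))]
thick_pin_bar [(0.53, array([ 0.5118, -0.2792,  0.1275]), array([464., 210.]))] [(0.61, array([ 0.5053, -0.2786,  0.1375]), array([389., 312.]))]
```

View pics/s17.png

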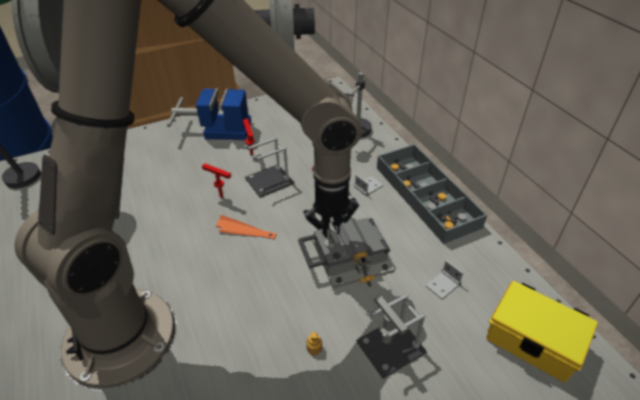

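The lid is shut (handle at 0.052 m), the push is steady at about 26 N, and everything else is in place. I'll hand it in.

```bash
python3 - <<'E'
from rig import ticket, arm
print(ticket.hand_in()); s=arm.sense(); print(s['position'],s['wrist_force'],s['gripper_width'],s['time'])
E
```

```text
the job is handed in; nothing more can be done
None
the job is handed in; nothing more can be done
```

The job is done and handed in at about 24 s. The lid is folded down, and the slim pin is through the lid hole into the base hole. The arm is still gripping the pin and pressing the lid shut with it.

- **Shut against its springs:** on the last press the force rose from 13.6 to 26.5 N while the tool moved only about 0.1 mm, so the lid was against a hard stop. The tool stopped at 0.1123 m, the height I had worked out for a shut lid.
- **Handle height:** the side camera put the handle at 0.052 m, which matches shut. An earlier pair of readings put it at 0.055 m (side) and 0.050 m (wrist).
- **Holding:** over the last 0.8 s before handing in, the push stayed near 26 N and the grip did not change. There was also a steady 8–9 N sideways force on the pin, below the limits.
- **Which pin:** in an enlarged crop, the collar of the pin on the left hook measured about 31 mm, so it was the slim one.
- **Left alone:** in the last side picture the thick pin, brackets, shoe horn and adapter looked undisturbed. One red look-alike was hidden behind the arm there. The arm did not go near it.
- **Position readings that disagreed:** the cameras differed by 2–5 mm on the hole position. I lined the pin up by eye in the side view before pushing, and it went in with no measurable force.

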